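# Level the drawer's kitchen scale and hold the level down

## Task

The kitchen scale in the spice drawer stands low at its front foot. Take the pocket spirit level out of its compartment in the ash insert, lay it flat on the weighing plate pointing at the screw foot, let go of it and turn the foot's knurled knob until the bubble rests centred between the two rings. Then press the level down on the plate, firmly but not hard, to prove that the foot carries the load, and finish while still pressing it with the bubble centred; leave the jars, spoons, bowl and funnel where they are.

Things in the scene. Friction and masses are not known exactly. Their poses are not given: they have to be found in the camera images.
- level: pocket spirit level, an aluminium bar 110 mm long (its x), 22 mm wide (y), 26 mm high (z), 0.19 kg, rubber end caps, a vial along x in the middle of its top. It lies flat, vial up, in one of the insert's two front compartments (the spoons lie in the other). Origin: centre of its underside, z up. It may be laid on the plate either way round.
- bubble (a joint): bubble's place along the level's x, in m: 0 centred, ends -0.018 and +0.018. A white pill 10 mm long in the yellowish vial, seen from above; two black rings stand 2.5 mm beyond its ends when centred. It moves to the HIGHER end, 1.59 mm per milliradian of tilt, and settles about 1.5 s after a movement. It tells of the scale only while the level lies on the plate.
- insert: fixed white ash insert, 280 mm (x) by 270 mm (y), walls 8 mm thick, 36 mm high, floor 6 mm. Origin: centre of its underside, on the drawer floor. Its two front compartments, 146 mm (x) by 123 mm (y) inside, have centres at x -0.059, y +0.0655 and -0.0655; behind them jars lie in four sloped slots, up to 75 mm high. It stands in the left or right half of the drawer.
- scale: low white kitchen scale, 170 by 140 mm, in the other half of the drawer, on two fixed rear feet and one screw foot in front; it can only tip about the line of the rear feet. Origin: midway between the rear feet, 6 mm above the drawer floor; +x points to the rear, away from the screw foot, z up. It starts low at the front, so the bubble first stands towards the rear.
- plate (a point): centre of the top face of the weighing plate, which is flat, 130 mm (its x) by 132 mm (y) and 50 mm above the table. Axes as the scale's: the screw foot lies in the -x direction.
- knob (a point): centre of the knurled steel knob on the screw foot: 28 mm across, 20 mm high, axis vertical, 137 mm in front of the plate's centre, 64 mm above the table; 18 mm of bare stem below it, the scale's body 18 mm lower. Clockwise from above raises the front: a radian tilts the plate 2.5 mrad, the bubble moves 4 mm towards the foot. Needs 0.05 N m, stays put; starts 1.4 to 4.3 rad too low.
- drawer: fixed pale birch drawer, 450 mm (x) by 900 mm (y), walls 90 mm high (front 98 mm) above the table, 14 to 19 mm thick; floor 10 mm thick. Origin: centre of its underside.
- jar0: clear glass spice jar with steel lid, 40 mm by 92 mm, lying in the insert's slope: bystander. Origin: centre of its base.
- jar1: second such jar
- jar2: third such jar
- jar3: fourth such jar
- spoons: black measuring spoon set, 117 mm long, lying in the insert compartment that the level does not use: bystander
- bowl: grey pinch bowl, 80 mm wide, 32 mm high, on the drawer floor near its middle: bystander
- funnel: grey funnel, 72 mm wide, 72 mm high, standing mouth down on the drawer floor near its middle: bystander
There are look-alikes about, which are no part of the job. Of the things that look like the level, the smaller one is meant.

How it is judged:
By the outcome, as a careful person would: the job done as asked, in the order asked, and still so for the second after the job is handed in, while the arm keeps its last pose, push and grip.
It also fails if it takes over 72 s, if anything falls off the work surface, if the arm or the gripper's body presses on something with over 40 N, if the wrist force passes 120 N, or if a joint passes its speed limit or range.

## Robot

A 6-joint arm with a two-finger parallel gripper is mounted at the origin on the work surface. World frame = base frame: x ahead of the robot, y to its left, z up, the work surface at z = 0. Lengths are in m, angles in degrees, forces in N, time in s.
With the tool pointing down it reaches from about 0.325 to 0.85 m from the base axis. Payload 15.5 kg.
Tool frame: the origin (TCP) lies at the very end of the fingers, on their centre line; the grasp point (between the pads) lies arm.grip_depth behind it (arm.grip_depth is the distance from the TCP to the grasp point, in m); z points along the fingers, y is the direction in which the jaws open and shut (so a half turn about z gives the same grasp; the last joint's range is limited). The gripper opens to 91 mm and grips with 3 to 60 N. Pads are 32 mm wide; open, the fingers measure 118 mm over their backs; the gripper's body (76 mm by 178 mm) begins 60 mm behind the grasp point.
Start: joints at [71.075, 28.281, 77.091, -0, 74.628, -5.472], TCP at [0.145, 0.608, 0.214] pointing down, gripper open.
Joint ranges: [-166.48, 166.48], [-47.26, 123.95], [12.59, 153.08], [-70.14, 250.14], [6.76, 159.57], [-176.63, 176.63]. Speed limits (degrees/s): [108.29, 108.29, 147.25, 172.46, 172.46, 172.46].

## Interface

Orientations are given as a 3x3 rotation matrix whose columns are the frame's x, y, z axes.
In Python, from rig import arm gives the robot as it stands. Calls block until the motion is done:
- arm.move_to(position, orientation): joint-space move of the TCP to a pose.
- arm.move_l(position, orientation=None, feed=0.15): straight line of the TCP; orientation=None keeps the orientation; feed is the mean speed in m/s.
- arm.move_joints(angles): joint-space move.
- arm.grip(opening): finger opening in m; the grip force is fixed at half the most; returns when the fingers have stopped.
- arm.sleep(seconds).
- arm.solve_ik(position, orientation): joint angles nearest the present ones, or None.
- arm.snapshot(name): name is "side" or "top"; returns the picture (400x640x3 uint8, red, green, blue); there is no depth.
- arm.get_calibration(name): a dict with "intrinsics" (3x3 intrinsics, pixels), "k1" (the pictures are not rectified: a ray, as slopes to the right and down, at radius r is drawn at 1 + k1 r^2 times it, then the intrinsics apply), "cam_to_world" (4x4, takes a point from camera to world coordinates). Camera axes: x right, y down, z forward; pixel columns grow to the right and rows downward; lengths in m; the calibration is good to about 2 mm. A picture is of the moment at which its call begins. get_calibration takes no time and is no camera call.
A pose or a line that the arm cannot do raises arm.Unreachable and nothing moves.
- arm.sign_off(): hands the job in, once; it reports no verdict.
Readings, each from a call of its own:
- arm.current_t(): time.
- arm.current_joint_positions(): joint angles.
- arm.current_dq(): joint speeds.
- arm.current_tau(): joint torques, N m.
- arm.current_ee_pos(): TCP position.
- arm.current_tool_rot(): TCP orientation.
- arm.current_force(): force on the tool from outside, world axes, zero at the start.
- arm.current_torque(): the same for the moment, N m.
- arm.current_width(): finger opening in m.
Only numpy, scipy, OpenCV 4.12 (cv2) and the standard library are available. Lean on these libraries where they do the work, as an engineer would, in place of code of your own. Each camera call takes 0.05 s, during which the arm holds its last target.

## Working session

There is one attempt and no reset: what is moved stays moved. The work goes in short steps, each a Python script; the robot and the scene stay as the last script left them, time stands still between calls to the robot, and variables do not carry over. Pictures are saved under pics/ and viewed, and the job is handed in when it is done.

```bash
mkdir -p pics; ls; python3 - <<'E'
from rig import arm
import cv2
for n in ("top","side"):
    im=arm.snapshot(n); cv2.imwrite(f"pics/{n}0.png",im[:,:,::-1])
    c=arm.get_calibration(n); print(n,c)
print(arm.grip_depth,arm.current_t(),arm.current_width(),arm.current_tool_rot())
E
```

```text
pics
top {'intrinsics': array([[410.34287893,   0.        , 314.43114284],
       [  0.        , 410.34287893, 201.3943591 ],
       [  0.        ,   0.        ,   1.        ]]), 'k1': -0.008198158546405312, 'cam_to_world': array([[-0.00935145, -0.99127532,  0.13147542,  0.33155831],
       [-0.99995571,  0.00913088, -0.00228046, -0.00582585],
       [ 0.00106008, -0.13149092, -0.99131681,  1.05396105],
       [ 0.        ,  0.        ,  0.        ,  1.        ]])}
side {'intrinsics': array([[388.65968519,   0.        , 320.7119923 ],
       [  0.        , 388.65968519, 197.58175478],
       [  0.        ,   0.        ,   1.        ]]), 'k1': -0.07468358349288802, 'cam_to_world': array([[-0.95043747, -0.23707368,  0.20115834,  0.25869399],
       [-0.31088158,  0.73422257, -0.60354772,  0.55838583],
       [-0.00460971, -0.6361708 , -0.77153449,  0.78291958],
       [ 0.        ,  0.        ,  0.        ,  1.        ]])}
0.0188 0.1 0.09103769465328139 [[-9.72558375e-01  2.32658743e-01 -3.41729987e-04]
 [ 2.32658973e-01  9.72557862e-01 -1.00362984e-03]
 [ 9.88489294e-05 -1.05559515e-03 -9.99999438e-01]]
```

View pics/top0.png

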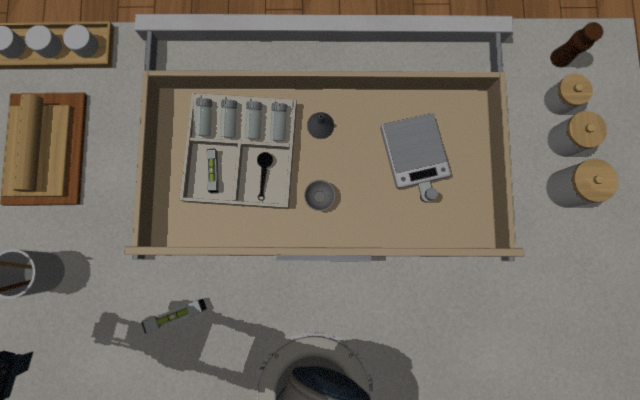

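View pics/side0.png

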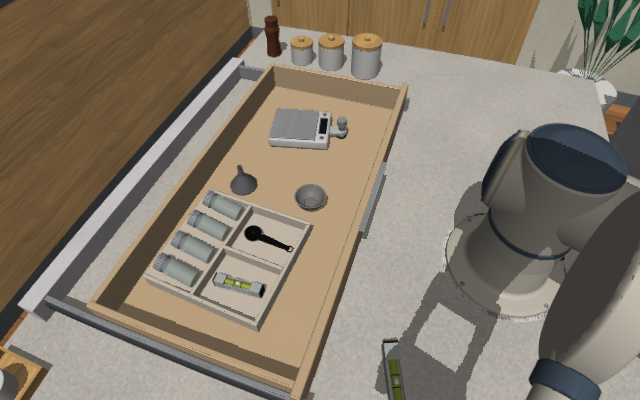

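Candidates for the level are the one in the insert at top (212,171) and a longer one on the worktop at (175,315). The insert one fits because it is smaller and lies in a front compartment. I'll confirm that with crops.

```bash
cat > h.py <<'E'
import numpy as np, cv2
from rig import arm
def pix2w(n,u,v,z):
    c=arm.get_calibration(n);K=c["intrinsics"];T=c["cam_to_world"];k=c["k1"]
    d=np.array([(u-K[0,2])/K[0,0],(v-K[1,2])/K[1,1]]);s=d.copy()
    for _ in range(20): s=d/(1+k*(s@s))
    r=T[:3,:3]@np.array([s[0],s[1],1]);o=T[:3,3]
    return o+r*(z-o[2])/r[2]
def w2pix(n,p):
    c=arm.get_calibration(n);K=c["intrinsics"];T=c["cam_to_world"]
    q=T[:3,:3].T@(np.array(p)-T[:3,3]);s=q[:2]/q[2];s=s*(1+c["k1"]*(s@s))
    return s*K[0,0]+K[:2,2]
def crop(n,u0,v0,u1,v1,f,name,im=None):
    if im is None: im=arm.snapshot(n)
    c=cv2.resize(im[v0:v1,u0:u1],None,fx=f,fy=f,interpolation=cv2.INTER_CUBIC)
    cv2.imwrite(f"pics/{name}.png",c[:,:,::-1])
def R(yaw): # jaw (y) direction angle phi: tool y = (cos,sin), z down
    y=np.array([np.cos(yaw),np.sin(yaw),0]);z=np.array([0,0,-1.]);return np.column_stack([np.cross(y,z),y,z])
E
python3 - <<'E'
from h import *
im=arm.snapshot("top")
a=cv2.resize(im[140:210,180:250],None,fx=8,fy=8,interpolation=cv2.INTER_CUBIC)
cv2.imwrite("pics/c1.png",a[:,:,::-1])
crop("top",375,105,460,210,5.5,"c2",im)
crop("top",130,285,220,340,5,"c3",im)
E
```

```text
(no output)
```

View pics/c1.png

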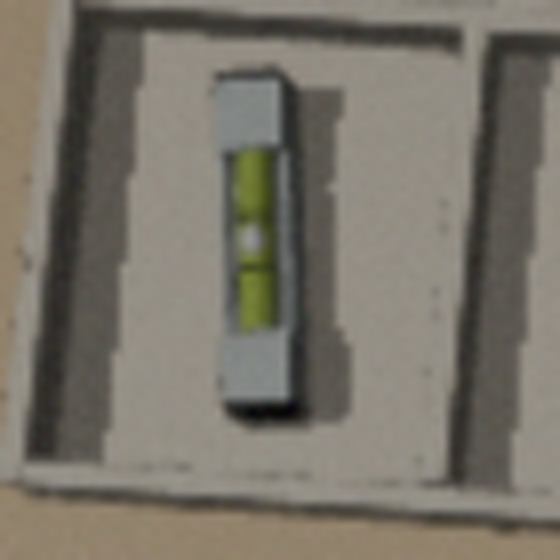

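View pics/c2.png

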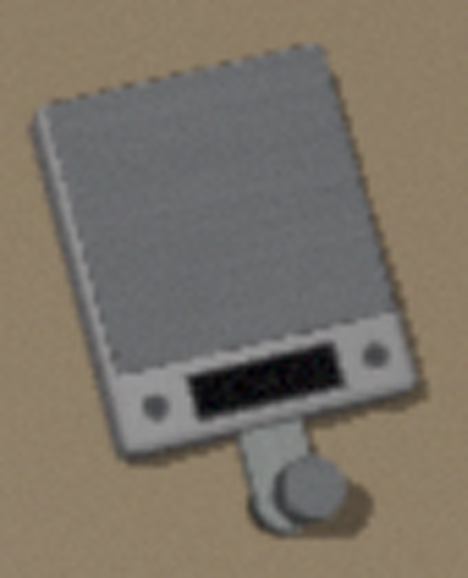

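View pics/c3.png

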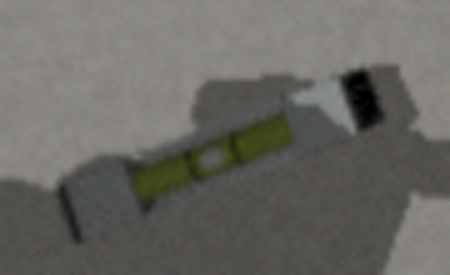

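Crop c1 shows the level in the insert, with its vial centre at about (211.5,169.5) and its front black cap at about (212,190). The worktop one is longer, about 68 px against 42 px, so the insert level is meant. Crop c2 shows the scale plate and the knob, whose top is at about (431,193).

```bash
python3 - <<'E'
from h import *
f=lambda x,y,u0,v0,s:(u0+(x+.5)/s-.5,v0+(y+.5)/s-.5)
def P(L,u0,v0,s,z): return np.array([pix2w("top",*f(x,y,u0,v0,s),z) for x,y in L])
l=P([(215,78),(283,76),(295,404),(225,406),(255.5,239)],180,140,8,.042);print(l.round(4))
a=(l[0]+l[1])/2;b=(l[2]+l[3])/2;print("len",np.linalg.norm(a-b),"mid",(a+b)/2,"yaw",np.degrees(np.arctan2(*(a-b)[[1,0]])), "w",np.linalg.norm(l[0]-l[1]))
p=P([(45,105),(322,45),(398,318),(118,375)],375,105,5.5,.05);print(p.round(4),p.mean(0))
r=(p[0]+p[1])/2-(p[2]+p[3])/2;print("plate yaw",np.degrees(np.arctan2(r[1],r[0])),np.linalg.norm(r),np.linalg.norm(p[0]-p[1]),np.linalg.norm(p[2]-p[3]))
q=(p[0]+p[3])/2-(p[1]+p[2])/2;print(np.degrees(np.arctan2(-q[0],q[1])))
k=P([(311,488)],375,105,5.5,.074)[0];d=p.mean(0)-k;print("knob",k,np.degrees(np.arctan2(d[1],d[0])),np.linalg.norm(d[:2]))
print("insert front R",[pix2w("top",*f(x,y,180,140,8),.046).round(3) for x,y in((20,470),(452,485),(72,5),(475,22))])
im=arm.snapshot("side")
crop("side",200,255,280,330,8,"s1",im);crop("side",260,95,360,160,8,"s2",im)
for n in ("side",):
  print([w2pix(n,x).round(1) for x in (l[4],p.mean(0),k)])
print(arm.current_force(),arm.current_t())
E
```

```text
[[0.6013 0.264  0.042 ]
 [0.6017 0.2425 0.042 ]
 [0.4966 0.2363 0.042 ]
 [0.4961 0.2582 0.042 ]
 [0.5492 0.2499 0.042 ]]
len 0.10531229675344943 mid [0.54892972 0.25021854 0.042     ] yaw 3.2558584934544554 w 0.021522031527458105
[[ 0.6617 -0.1831  0.05  ]
 [ 0.6894 -0.3123  0.05  ]
 [ 0.5601 -0.3407  0.05  ]
 [ 0.5348 -0.2122  0.05  ]] [ 0.61149571 -0.26209284  0.05      ]
plate yaw 12.65494565507635 0.13130264791306506 0.13209557076479958 0.13095576037555767
11.61338076613853
knob [ 0.47862488 -0.29041433  0.074     ] 12.032557690218697 0.13585568115624483
insert front R [array([0.476, 0.32 , 0.046]), array([0.47 , 0.186, 0.046]), array([0.624, 0.309, 0.046]), array([0.618, 0.181, 0.046])]
[array([237.1, 280.8]), array([294.4, 122.3]), array([341.1, 118.8])]
[ 0.57816667 -0.28351621  0.20370389] 0.2
```

View pics/s1.png

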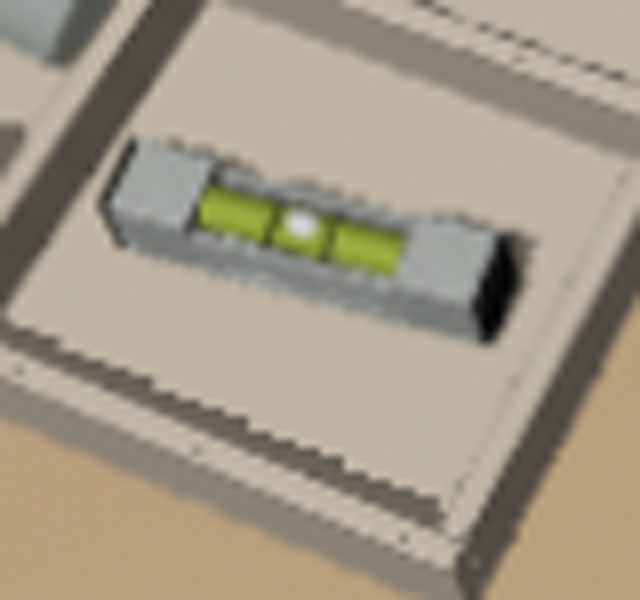

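View pics/s2.png

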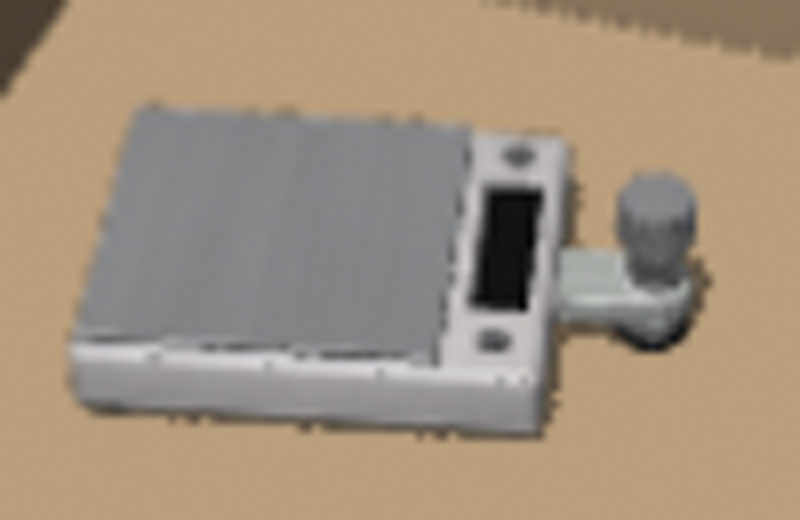

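Both views agree. The level is at about (0.549, 0.250) with yaw 3.3°. The plate is at (0.611, −0.262) with yaw 12°, and the knob is at (0.479, −0.290). Next is the pick.

```bash
python3 - <<'E'
from h import *
r=np.radians
Rp=R(r(93.3)); p=np.array([.548,.250])
print(arm.solve_ik([*p,.021],Rp), arm.solve_ik([.6115,-.262,.057],R(r(102))))
for a in range(-180,181,45): print(a,arm.solve_ik([.479,-.290,.045],R(r(a))))
arm.grip(.056)
arm.move_to([*p,.12],Rp)
arm.move_l([*p,.021],feed=.12)
print(arm.current_t(),arm.current_ee_pos(),arm.current_force())
arm.grip(.0)
print(arm.current_t(),arm.current_width(),arm.current_force())
arm.move_l([*p,.15],feed=.15)
print(arm.current_t(),arm.current_width(),arm.current_force())
crop("top",160,100,320,240,5,"g1"); crop("side",180,150,340,330,4,"g2")
E
```

```text
[ 1.88440424e+01  4.00708162e+01  9.05193681e+01 -2.54444375e-14
  4.94098157e+01 -7.44559576e+01] [-2.83328697e+01  4.10266906e+01  7.95752620e+01 -2.54444375e-14
  5.93980473e+01 -1.30332870e+02]
-180 [-3.73019414e+01  3.56826038e+01  9.60042062e+01 -2.54444375e-14
  4.83131900e+01  1.42698059e+02]
-135 [-3.73019414e+01  3.56826038e+01  9.60042062e+01 -2.54444375e-14
  4.83131900e+01  9.76980586e+01]
-90 [-3.73019414e+01  3.56826038e+01  9.60042062e+01 -2.54444375e-14
  4.83131900e+01  5.26980586e+01]
-45 [-3.73019414e+01  3.56826038e+01  9.60042062e+01 -2.54444375e-14
  4.83131900e+01  7.69805857e+00]
0 [-3.73019414e+01  3.56826038e+01  9.60042062e+01 -2.54444375e-14
  4.83131900e+01 -3.73019414e+01]
45 [-3.73019414e+01  3.56826038e+01  9.60042062e+01 -2.54444375e-14
  4.83131900e+01 -8.23019414e+01]
90 [-3.73019414e+01  3.56826038e+01  9.60042062e+01 -2.54444375e-14
  4.83131900e+01 -1.27301941e+02]
135 [-3.73019414e+01  3.56826038e+01  9.60042062e+01 -2.54444375e-14
  4.83131900e+01 -1.72301941e+02]
180 [-3.73019414e+01  3.56826038e+01  9.60042062e+01 -2.54444375e-14
  4.83131900e+01  1.42698059e+02]
3.85 [0.5484354  0.25021314 0.02164712] [-0.19803156 -0.19087896  0.10945006]
4.4667 0.021785773828873055 [-1.32944712  1.11249586  4.14598386]
5.475 0.021864407791954605 [ 0.61429736  0.45627036 -1.54807081]
```

```bash
python3 - <<'E'
from h import *
r=np.radians
Rp=R(r(102)); p=np.array([.611,-.262])
im=arm.snapshot("side");crop("side",180,150,340,330,3,"g2",im)
arm.move_to([*p,.12],Rp)
arm.move_l([*p,.062],feed=.1)
arm.sleep(.2)
f0=arm.current_force();z=.062;print(f0,arm.current_ee_pos(),arm.current_width())
while z>.052:
    z-=.0008;arm.move_l([*p,z],feed=.02);f=arm.current_force()
    if f[2]-f0[2]>2.0:break
print(z,arm.current_ee_pos(),f,arm.current_t())
im=arm.snapshot("side");crop("side",240,60,400,180,5,"g3",im)
E
```

```text
[-0.08739152 -0.15982699 -1.79832346] [ 0.61137718 -0.26219531  0.06274131] 0.021772154444458625
0.05479999999999998 [ 0.61107287 -0.26207576  0.05498299] [-1.8753708   0.34374975  2.48146954] 10.6833
```

View pics/g2.png

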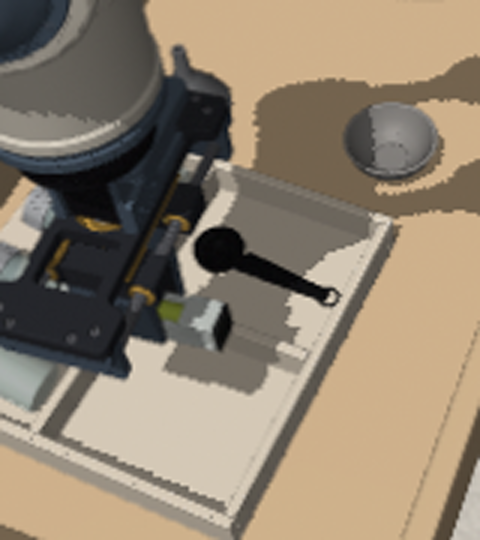

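View pics/g3.png

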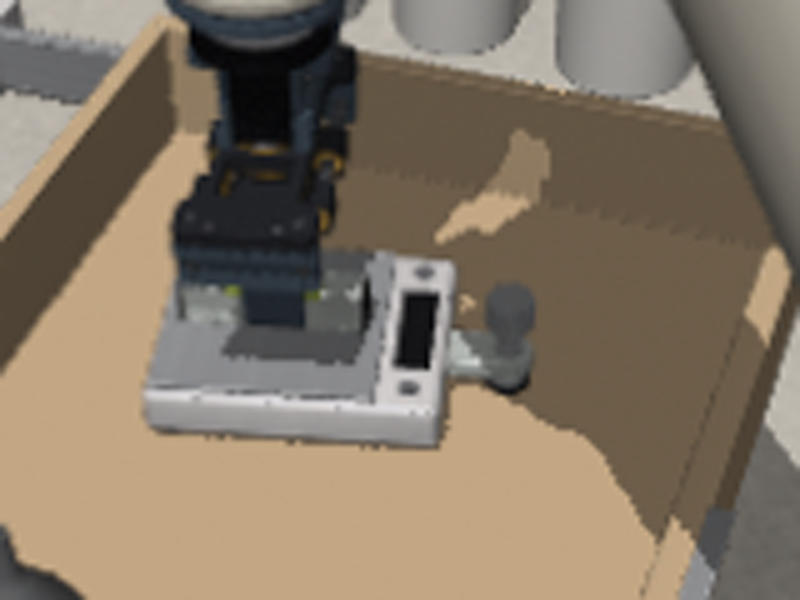

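```bash
python3 - <<'E'
from h import *
r=np.radians
arm.grip(.045)
arm.move_l([.611,-.262,.13],feed=.15)
arm.move_to([.479,-.290,.14],R(r(125)))
arm.sleep(.8)
print(arm.current_t(),arm.current_joint_positions())
crop("top",370,90,480,220,5,"k1"); crop("side",260,70,370,160,7,"k2")
E
```

```text
13.35 [-3.73028142e+01  2.79286641e+01  9.14285252e+01  1.50419623e-03
  6.06415757e+01 -1.62298849e+02]
```

View pics/k1.png

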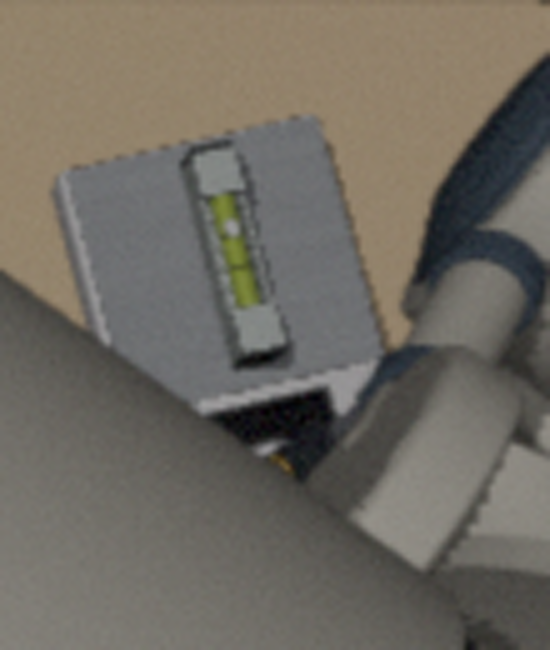

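View pics/k2.png

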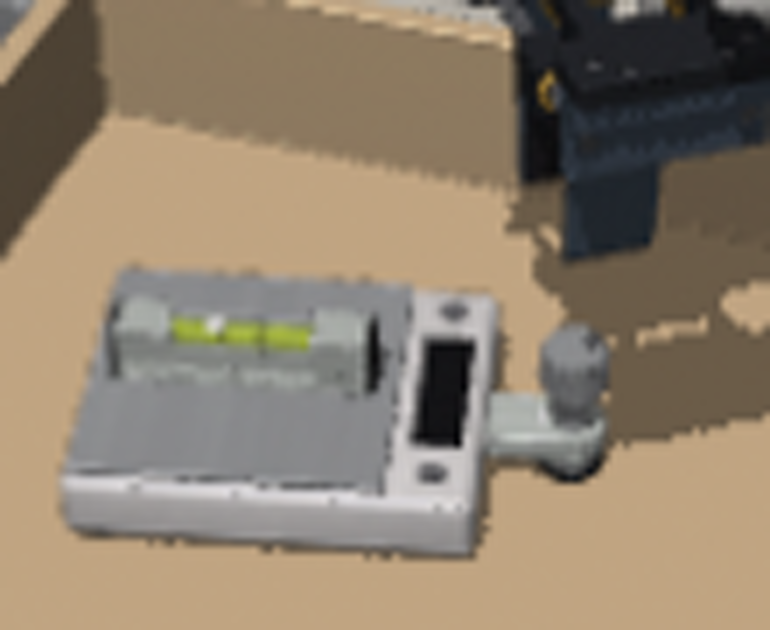

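The level lies on the plate pointing at the foot. In top crop k1 the bubble is at (232,228) and the front ring at (238,267), so the bubble is about 11 mm to the rear and needs about 2.8 rad. Next I'll build a subpixel bubble reading and grip the knob.

```bash
cat >> h.py <<'E'
def bubble(n,im=None,c=(.6112,-.262),yaw=12.,z=.0755,verbose=False):
    """bubble pos along axis in mm, + = rear, rel. to vial centre (from yellow extents)"""
    if im is None: im=arm.snapshot(n)
    a=np.radians(yaw);ax=np.array([np.cos(a),np.sin(a)]);la=np.array([-ax[1],ax[0]])
    s=np.arange(-45,45.01,.5)/1000; best=None
    prof=[]
    for w in np.arange(-9,9.1,1)/1000:
        px=np.array([w2pix(n,[*(np.array(c)+ax*t+la*w),z]) for t in s],np.float32)
        prof.append(cv2.remap(im,px[None,:,0].copy(),px[None,:,1].copy(),cv2.INTER_CUBIC)[0].astype(float))
    P=np.array(prof);Y=P[...,1]-P[...,2]
    row=np.argmax(np.median(np.sort(Y,axis=1)[:,-80:],axis=1))
    rows=P[max(row-1,0):row+2].mean(0);y=rows[:,1]-rows[:,2]
    m=np.percentile(y,85);h=m*.5
    ii=np.where(y>h)[0];i0,i1=ii[0],ii[-1]
    e0=s[i0-1]+(h-y[i0-1])/(y[i0]-y[i0-1])*.0005; e1=s[i1]+(y[i1]-h)/(y[i1]-y[i1+1])*.0005
    B=rows[:,2].copy()-np.percentile(rows[i0:i1,2],25);B[:i0+4]=0;B[i1-3:]=0
    B=np.clip(B-.35*B.max(),0,None);k=np.argmax(B);sl=slice(max(k-14,0),k+15)
    bc=(B[sl]*s[sl]).sum()/B[sl].sum()
    return dict(bub=round(1e3*(bc-(e0+e1)/2),2),vc=round(5e2*(e0+e1),2),vl=round(1e3*(e1-e0),1),row=int(row)-9)
E
python3 - <<'E'
from h import *
r=np.radians
for n in("top","side"):print(n,[bubble(n) for _ in range(2)])
k=np.array([.4787,-.2903])
arm.move_l([*k,.046],R(r(125)),feed=.1)
arm.sleep(.2);f0=arm.current_force()
arm.grip(0)
arm.sleep(.2)
print(arm.current_t(),arm.current_width(),f0,arm.current_force(),arm.current_torque(),arm.current_ee_pos())
for n in("top","side"):print(n,bubble(n))
E
```

```text
Traceback (most recent call last):
  File "h.py", line 26, in bubble
    px=np.array([w2pix(n,[*(np.array(c)+ax*t+la*w),z]) for t in s],np.float32)
                 ~~~~~^^^^^^^^^^^^^^^^^^^^^^^^^^^^^^^^
  File "h.py", line 10, in w2pix
    c=arm.get_calibration(n);K=c["intrinsics"];T=c["cam_to_world"]
ValueError: time passes only in moves, steps and waits
```

```bash
sed -i 's/arm.get_calibration(n)/cal(n)/' h.py; sed -i '2a import functools\n@functools.lru_cache(None)\ndef cal(n): return arm.get_calibration(n)' h.py
python3 - <<'E'
from h import *
r=np.radians
for n in("top","side"):print(n,[bubble(n) for _ in range(2)])
k=np.array([.4787,-.2903])
arm.move_l([*k,.046],R(r(125)),feed=.1)
arm.sleep(.2);f0=arm.current_force()
arm.grip(0)
arm.sleep(.2)
print(arm.current_t(),arm.current_width(),f0,arm.current_force(),arm.current_torque(),arm.current_ee_pos())
for n in("top","side"):print(n,bubble(n))
E
```

```text
top [{'bub': np.float64(11.73), 'vc': np.float64(1.42), 'vl': np.float64(57.0), 'row': 2}, {'bub': np.float64(11.75), 'vc': np.float64(1.36), 'vl': np.float64(57.1), 'row': 2}]
side [{'bub': np.float64(11.36), 'vc': np.float64(-0.93), 'vl': np.float64(56.4), 'row': 7}, {'bub': np.float64(11.59), 'vc': np.float64(-1.08), 'vl': np.float64(56.2), 'row': 8}]
15.6083 0.02707620046440081 [-0.57487887 -0.18347697  0.0112703 ] [ 2.92106211 -6.49919878 -3.06636287] [-1.02042423 -0.44152409 -0.0563315 ] [ 0.47965954 -0.29147445  0.04622709]h.py:36: RuntimeWarning: divide by zero encountered in scalar divide
  e0=s[i0-1]+(h-y[i0-1])/(y[i0]-y[i0-1])*.0005; e1=s[i1]+(y[i1]-h)/(y[i1]-y[i1+1])*.0005
Traceback (most recent call last):
  File "h.py", line 36, in bubble
    e0=s[i0-1]+(h-y[i0-1])/(y[i0]-y[i0-1])*.0005; e1=s[i1]+(y[i1]-h)/(y[i1]-y[i1+1])*.0005
                                                                            ~^^^^^^
IndexError: index 181 is out of bounds for axis 0 with size 181
```

```bash
python3 - <<'E'
from h import *
r=np.radians
k=np.array([.4797,-.2915]); z=.0460; th=125.
arm.move_l([*k,z],R(r(th)),feed=.02)
f0=np.array([-.57,-.18,0.])
f=arm.current_force();print(f,arm.current_ee_pos())
for i in range(4):
    th-=40;z+=.0003
    arm.move_to([*k,z],R(r(th)))
    f=arm.current_force()-f0;e=arm.current_ee_pos()
    print(th,arm.current_t(),f.round(1),(e[:2]-k).round(4),e[2].round(4),arm.current_torque().round(2),arm.current_width())
    k=k+np.clip(f[:2]/5000*.8,-.001,.001)
crop("side",260,70,370,160,7,"k3"); crop("top",370,90,480,220,5,"k4")
print(arm.current_joint_positions(),k)
E
```

```text
[-1.08593038 -0.25603784  4.38904519] [ 0.47966846 -0.29153448  0.04613714]
85.0 16.6417 [0.4 3.2 6.7] [-0.      0.0004] 0.0465 [ 0.67  0.15 -0.07] 0.027084062964632543
45.0 17.375 [1.1 3.3 5.6] [0.0002 0.0003] 0.0468 [ 0.59 -0.1  -0.02] 0.027433438355803003
5.0 18.1083 [4.  2.1 5.8] [ 0.0004 -0.    ] 0.0471 [ 0.27 -0.55 -0.04] 0.027224965655244893
-35.0 18.8417 [ 1.  -0.9  5.7] [ 0.0004 -0.0005] 0.0475 [-0.35 -0.09 -0.05] 0.02699580707546074
[-3.72221402e+01  3.55487168e+01  9.56865369e+01 -1.51279141e-02
  4.87008200e+01 -2.38850329e+00] [ 0.48073888 -0.29026575]
```

View pics/k3.png

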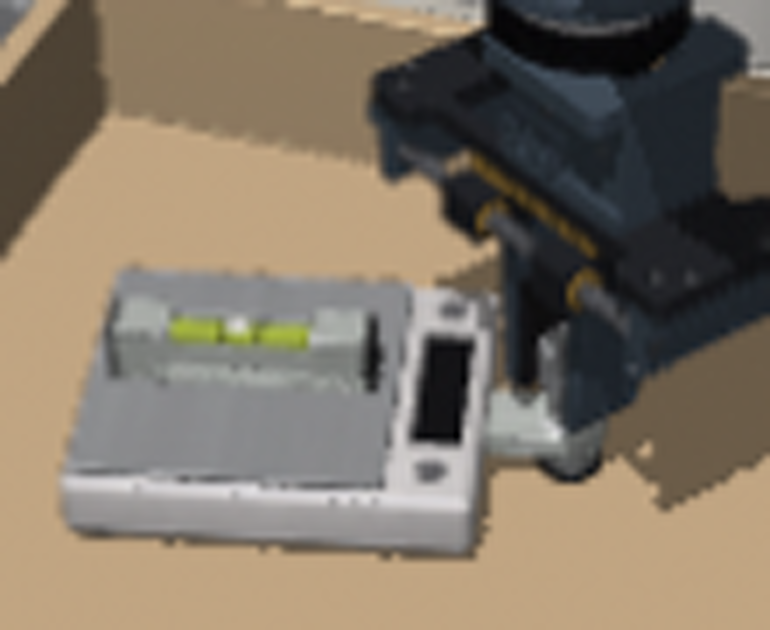

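View pics/k4.png

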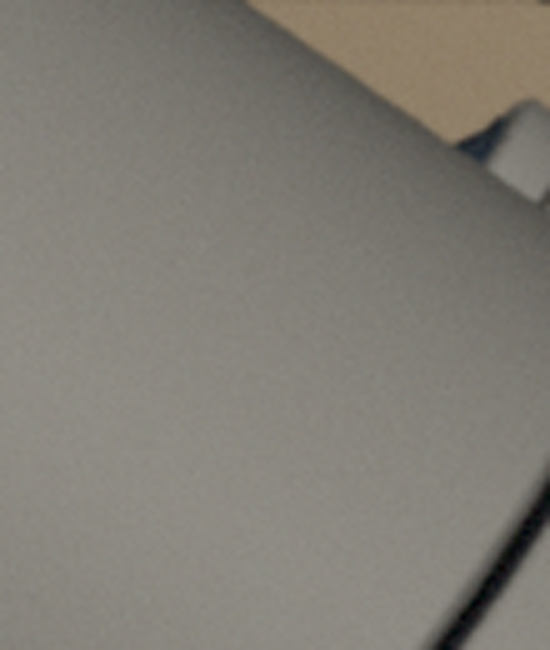

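Side view k3 shows the bubble at (238,327), about midway between the rings. I'll release the knob and read it settled.

```bash
python3 - <<'E'
from h import *
r=np.radians
k=np.array([.4802,-.2907])
arm.grip(.045)
arm.move_l([*k,.14],feed=.15)
arm.sleep(1.5)
print(arm.current_t(),arm.current_force())
for n in("top","side"):
  im=arm.snapshot(n)
  print(n,bubble(n,im),bubble(n))
  crop(n,*((395,115,430,165) if n=="top" else (270,100,320,130)),12,"k5"+n,im)
E
```

```text
21.6917 [-0.21716577  0.22648001  0.26441363]
top {'bub': np.float64(0.27), 'vc': np.float64(1.95), 'vl': np.float64(57.0), 'row': 1} {'bub': np.float64(0.44), 'vc': np.float64(1.9), 'vl': np.float64(57.1), 'row': 2}
side {'bub': np.float64(-0.15), 'vc': np.float64(-0.26), 'vl': np.float64(56.8), 'row': 7} {'bub': np.float64(-0.15), 'vc': np.float64(-0.26), 'vl': np.float64(56.8), 'row': 7}
```

View pics/k5top.png

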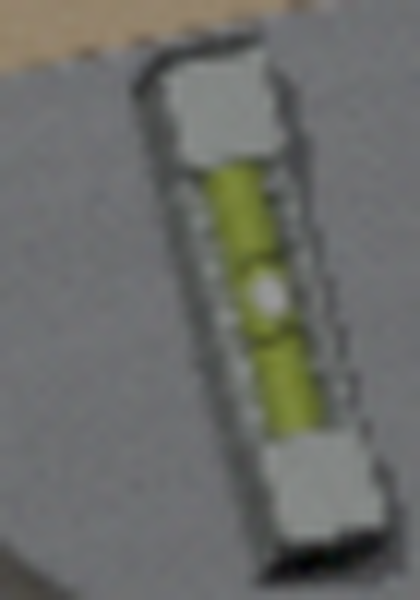

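View pics/k5side.png

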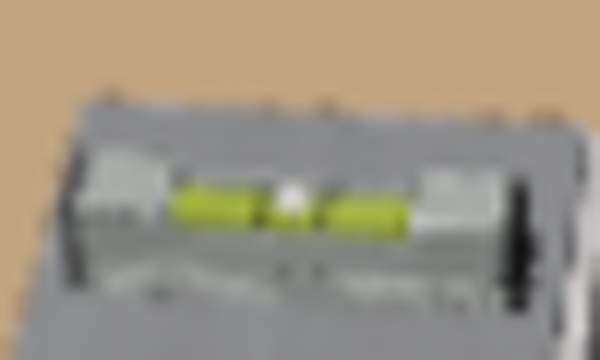

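The bubble is centred within about 0.4 mm in both cameras (top +0.3, side −0.15). Next I'll press on the front aluminium block with closed fingers, so that the vial stays visible.

```bash
python3 - <<'E'
from h import *
r=np.radians
p=[.5716,-.2692]
arm.grip(0.0)
arm.move_to([*p,.13],R(r(12)))
arm.move_l([*p,.084],feed=.1)
arm.sleep(.3);f0=arm.current_force();z=.084
print(f0,arm.current_width(),arm.current_t())
while z>.068:
    z-=.0005;arm.move_l([*p,z],feed=.02);f=arm.current_force()-f0
    if f[2]>4:break
print(z,f,arm.current_ee_pos(),arm.current_t())
for _ in range(12):
    if f[2]>14: break
    z-=np.clip((15-f[2])/12000,.0002,.0008);arm.move_l([*p,z],feed=.02);f=arm.current_force()-f0;print(round(z,5),f.round(1))
arm.sleep(1.5)
print((arm.current_force()-f0).round(2),arm.current_ee_pos(),arm.current_t())
for n in("top","side"):
  im=arm.snapshot(n);crop(n,*((370,90,480,220) if n=="top" else (260,70,370,160)),5,"p1"+n,im)
try: print(bubble("side"))
except Exception as e: print(e)
E
```

```text
[0.51573507 0.17094877 0.65432452] 0.00046095661684688184 24.325
0.076 [-1.87123449  0.68093079  5.77697353] [ 0.57167956 -0.26926435  0.07629083] 28.325
0.07523 [-4.9  1.1 15.7]
[-5.37  1.86 15.9 ] [ 0.5716826  -0.26927205  0.07618031] 30.075
{'bub': np.float64(0.17), 'vc': np.float64(-0.27), 'vl': np.float64(56.8), 'row': 7}
```

View pics/p1side.png

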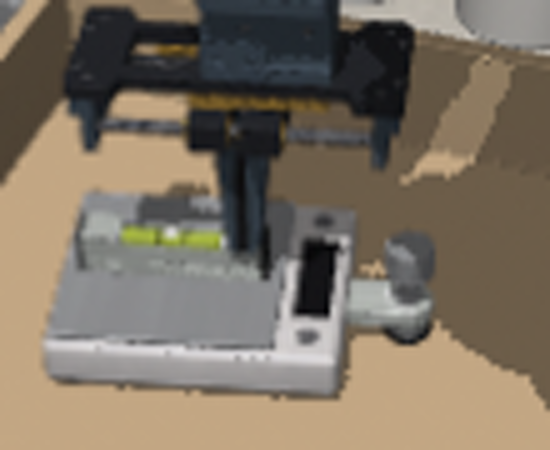

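View pics/p1top.png

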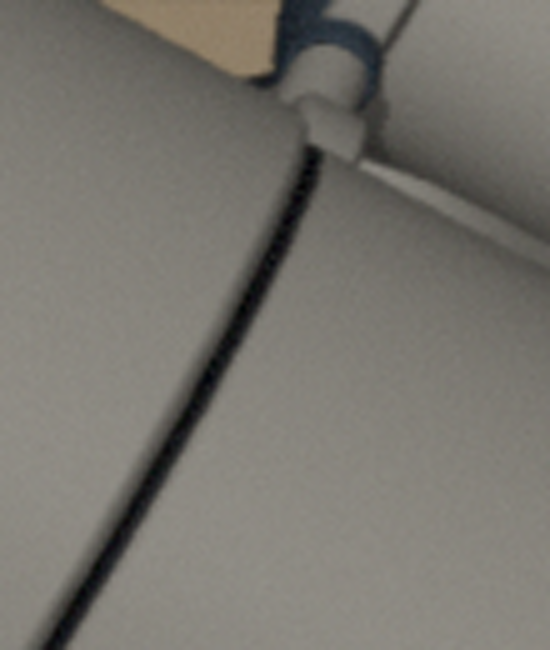

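Under a 16 N press the bubble still reads +0.2 mm (side view, pill between the rings at crop (172,235)). I'm handing it in.

```bash
python3 - <<'E'
from h import *
print(bubble("side"),arm.current_force(),arm.current_t())
arm.sign_off()
E
```

```text
{'bub': np.float64(0.19), 'vc': np.float64(-0.27), 'vl': np.float64(56.8), 'row': 7} [-4.71833565  1.50261164 16.88354488] 30.275
the job is handed in; nothing more can be done
```

The job is handed in at 30.3 s, with the arm still pressing the level down at about 16 N and the bubble centred. I took the small level from the insert, laid it on the plate pointing at the screw foot and let go. I then turned the knob about 160° clockwise, let go of it, and pressed on the front block of the level with the fingers closed.

- **Bubble before pressing:** settled and with the arm clear, it read +0.3 to +0.4 mm from the top camera and −0.15 mm from the side camera. A rough reading against the rings in the top crop put it nearer +1.4 mm. I trusted the two-camera measurement.
- **Bubble under the press:** it read +0.2 mm from the side camera only, because the arm blocked the top view.
- **Sideways force:** there was about 5 N of sideways force while pressing, and the fingertips stayed put.
- **Bystanders:** I did not re-check the jars, spoons, bowl and funnel in a final picture. I planned the arm's path clear of them, and no force reading suggested contact.

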